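# Turn the scale pan's lip to the mug

## Robot

A 6-joint arm with a two-finger parallel gripper is mounted at the origin on a cart in front of the work surface, level with it; the furniture and walls round the work are solid. World frame = base frame: x ahead of the robot, y to its left, z up, the work surface at z = 0. Lengths are in m, angles in degrees, forces in N, time in s.
With the tool pointing down it reaches from about 0.4 to 0.825 m from the base axis. Payload 7 kg.
Tool frame: the origin (TCP) lies midway between the tips of the shut fingers; the grasp point (between the pads) lies 19 mm behind it; z points along the fingers, y is the line along which they close (so a half turn about z gives the same grasp; the last joint's range is limited). The gripper opens to 88 mm and grips with 3 to 60 N. Pads are 19 mm wide; open, the fingers measure 130 mm over their backs; the gripper's body (78 mm by 193 mm) begins 47 mm behind the grasp point.
Start: joints at [89.043, 20.546, 0.682, 0, -70.136, -16.507], TCP at [0.203, 0.644, 0.191] pointing down, gripper open.
Joint ranges: [-176.03, 176.03], [-82.01, 121.73], [-58.28, 71.71], [-173.87, 95.51], [-174.79, -0.11], [-173.66, 173.66]. Speed limits (degrees/s): [136.94, 136.94, 172.46, 180, 180, 180].

## Interface

Orientations are given as [roll, pitch, yaw] about the fixed x, y, z axes, in that order (R = Rz(yaw) Ry(pitch) Rx(roll)).
In Python, from plant import ctrl, viewer, close_job gives the robot as it stands. The module is installed in compiled form; this text tells all that it offers.
- The arm moves only by the tool step_arm, never from a script. Its argument "moves" is a list that holds one entry, the list of rows, each a list of 5 numbers: the shift along the world's x, y, z in cm, then the turn about the world's z in rad, then the finger opening in cm, from 0 to 8.76. In form: [[[tx, ty, tz, twist, grip], ...]]. A call has 1 to 10 rows; each row shifts and turns the commanded pose from where the row before left it; what a row does not reach is not made up. A row lasts 1/10 s, in which the tool goes at most 50 mm and 8.59 degrees, less where a joint would pass 70% of its speed; a pose out of reach is approached as far as the arm can. A call with a gripper value outside its range is refused whole. The fingers move at their own pace and stop on an object; the grip force is fixed at half the most. Time passes only in rows, so rows that do not move let the fingers close. It gives the time, the measured TCP pose, the force, the opening and the grip force at its end, in the units of the state.
- ctrl.get_obs(): the state, without advancing time (a new reading comes with each control period).
- viewer.snapshot(name): name is "side" or "top"; returns (picture, depth): 384x512x3 uint8, blue, green, red; 384x512 float32, m along the optical axis (not along the pixel's ray), 0 where there is no reading.
- viewer.camera_info(name): a dict with "camera_matrix" (3x3 intrinsics, pixels), "eye" and "orientation" of the camera in the world. Camera axes: x right, y down, z forward; pixel columns grow to the right and rows downward; lengths in m; the calibration is good to about 2 mm. A picture is of the moment at which its call begins. camera_info takes no time and is no camera call.
- close_job(): hands the job in; it is judged then, once.
The state is a dict: "clock": time; "joint_pos": joint angles; "qvel": joint speeds; "tau": joint torques, N m; "tool_pos": TCP position; "orientation": TCP orientation; "force": force on the tool from outside, world axes, zero at the start; "moment": the same for the moment, N m; "opening": finger opening in m; "gripper_force": force on a finger pad.
Only numpy, scipy, OpenCV 4.12 (cv2) and the standard library are available. Lean on these libraries where they do the work, as an engineer would, in place of code of your own. Each camera call takes 0.05 s, during which the arm holds its last target. There are 200 camera calls.

## Task

Take the weighing pan by the grip of its hoop handle and lift it straight up off the two pins of the kitchen scales. Then, staying over the scales, turn it a quarter turn to whichever side makes its pouring lip point at the mug, keeping the pan level and the loose tea ball resting in its middle. Finish still holding the pan like that, at rest in the air a hand's breadth above the scales, and leave the mug, tall tin, fruit and teaspoon where they are.

Things in the scene. Friction and masses are not known exactly. Their poses are not given: they have to be found in the camera images.
- scales: White kitchen scales, a fixed flat housing 150 (x) x 180 (y) x 45 mm high with a steel top. Origin at the centre of the underside on the worktop, z up. Display on the -x side. Two upright steel pins, 8 mm thick and 9 mm high, stand on the top at y = +45 and -45 mm.
- pan: White dished weighing pan, about 0.35 kg, loose on the scales. Origin: centre of its foot's underside (45 mm above the scales' origin when seated), z up. Foot plate 70 x 130 x 8 mm with 12 mm holes over the pins, free after 9 mm of lifting. Round rim 85 mm radius, 35 mm above the origin, open only at the pouring lip, which points along the pan's own -x (at the start, the scales' -x).
- pan_grip (a point): Middle of the wooden grip at the top of the steel hoop handle that spans the pan along its y; 100 mm above the pan's origin. A bar 16 mm wide (along the pan's x) x 70 mm long (along the pan's y) x 18 mm high; take it from above with the fingers closing along the pan's x. The ball's top is 55 mm below this point.
- pan_lip (a point): End of the pouring lip, at the pan's x = -110 mm, y = 0; 31 mm above the pan's origin.
- pan_rest (a point): The point in the pan's middle where the ball's centre is when it lies centred, 29 mm above the pan's origin. The dish rises from its middle as a shallow 10-degree cone, 160 mm across.
- tea_ball: Loose steel tea ball, 32 mm in diameter, 0.05 kg, origin at its centre; it lies in the middle of the pan and rolls when the pan is tilted or jerked.
- mug: Plain white mug with a handle, 95 mm high, 88 mm across the cup, 127 mm with the handle, standing upright with its middle about 210 mm to one side of the scales' middle (at the scales' +y or -y side). Origin at the centre of its underside outline, handle included; handle towards its -y.
- mug_mouth (a point): Centre of the mug's mouth, on the axis of the cup, 95 mm above the worktop. The lip must point at this.
- tall_tin: Closed food tin, 75 mm across and 110 mm high, standing on the other side of the scales from the mug. Leave it alone. Origin at the centre of its underside.
- lemon: Lemon, 78 x 55 x 56 mm, behind the scales. Leave it alone. Origin at the centre of its underside.
- apple: Apple, 80 x 78 x 69 mm, far right. Leave it alone. Origin at the centre of its underside.
- teaspoon: Teaspoon, 135 x 28 x 11 mm, lying on the worktop at the right. Leave it alone. Origin at the centre of its underside.

How it is judged:
By the outcome, as a careful person would: the job done as asked, in the order asked, and still so for the second after the job is handed in, while the arm keeps its last pose, push and grip.
It also fails if it takes over 40 s, if anything falls off the work surface, if the arm or the gripper's body presses on something with over 40 N, if the wrist force passes 120 N, or if a joint passes its speed limit or range.

## Working session

There is one attempt and no reset: what is moved stays moved. The work goes in short steps, Python scripts to look and compute and a tool call to move; the robot and the scene stay as the last step left them, time stands still between calls to the robot, and variables do not carry over. Pictures are saved under pics/ and viewed, at most 10 in all, crops included, and the job is handed in when it is done.

Besides the shell and the picture viewer there is one more tool, called after "Call:" as name(argument=value, ...), one argument or row to a line, values as JSON. step_arm: Moves the arm, as the interface text tells. Its arguments: {"type":"object","properties":{"moves":{"type":"array","items":{"type":"array","items":{"type":"array","items":{"type":"number"}}}}},"required":["moves"]}

```bash
mkdir -p pics; cat > h.py <<'E'
import numpy as np,cv2
from plant import ctrl,viewer,close_job
from scipy.spatial.transform import Rotation as R
def snap(n,f):
    p,d=viewer.snapshot(n); cv2.imwrite('pics/'+f+'.png',p); np.save(f+'.npy',d); return p,d
def world(n,d):
    i=viewer.camera_info(n); K=np.array(i['camera_matrix']); v,u=np.mgrid[:384,:512]
    c=np.stack([(u-K[0,2])/K[0,0]*d,(v-K[1,2])/K[1,1]*d,d],-1)
    o=np.array(i['orientation'],float)
    M=o if o.shape==(3,3) else R.from_euler('xyz',o,degrees=True).as_matrix()
    return c@M.T+np.array(i['eye'])
E
python3 - <<'E'
from h import *
for n in('top','side'):
    print(viewer.camera_info(n)); snap(n,n+'0')
a=np.vstack([cv2.imread('pics/top0.png')]); 
print(ctrl.get_obs())
E
```

```text
{'camera_matrix': array([[464.77098509,   0.        , 261.88933167],
       [  0.        , 464.77098509, 193.97336075],
       [  0.        ,   0.        ,   1.        ]]), 'eye': array([0.21908343, 0.10352295, 1.31434337]), 'orientation': array([-162.48119204,   -0.26390105, -111.83905062])}
{'camera_matrix': array([[358.98354877,   0.        , 254.47690765],
       [  0.        , 358.98354877, 190.94916042],
       [  0.        ,   0.        ,   1.        ]]), 'eye': array([0.01980498, 0.20548172, 0.94926947]), 'orientation': array([-143.00700556,    0.4937138 , -116.03056751])}
{'clock': 0.1, 'joint_pos': array([ 8.90437835e+01,  2.05870183e+01,  6.37757590e-01, -1.92096268e-02,
       -7.01378848e+01, -1.65065320e+01]), 'qvel': array([ 0.06292592, -0.05759541,  0.08764152,  0.09204297,  0.00133666,
       -0.08389885]), 'tau': array([-2.24370386e-03, -5.84160841e+01,  2.93751973e+01,  7.01564893e+00,
        1.01715521e-02, -4.85224814e-05]), 'tool_pos': array([0.20243464, 0.64338185, 0.18980573]), 'orientation': array([ 1.79911315e+02, -7.44769776e-03, -1.74692831e+01]), 'force': array([-0.02064713,  0.01501894,  0.43475097]), 'moment': array([-0.00505195,  0.05186197, -0.00291877]), 'gripper_force': 0.0, 'opening': 0.08764741155398535}
```

View pics/top0.png

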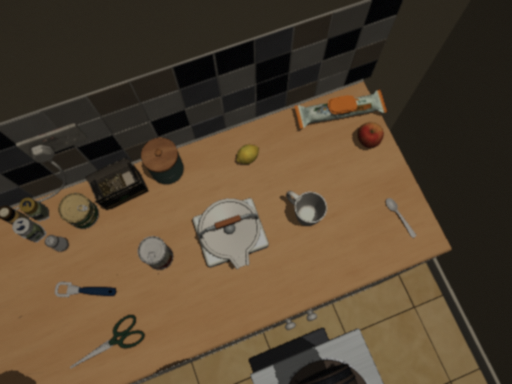

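View pics/side0.png

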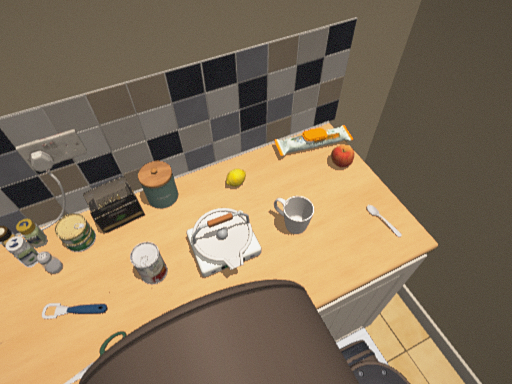

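The top view shows the pan grip at about (229,222), ball (229,229), lip (240,264), mug mouth (311,207), tin (154,248) and lemon (247,154). The mug is on the image-right side of the scales. The side view agrees, and part of the arm fills the bottom of it.

```bash
python3 - <<'E'
from h import *
d=np.load('top0.npy');W=world('top',d);np.set_printoptions(precision=4,suppress=True)
for n,u,v in [('grip',228,222),('gripL',219,226),('gripR',238,219),('lip',240,263),('mugL',297,212),('mugfloor',311,212),('tin',154,246),('corn',266,238),('corn2',211,264),('table',280,300),('lemon',247,152)]:print(n,W[v,u])
m=(W[...,2]>.137)&(W[...,2]<.16)&(d>0);m[:200]=0;m[240:]=0;m[:,:205]=0;m[:,255:]=0
P=W[m];print(len(P),P.mean(0));c=P[:,:2]-P[:,:2].mean(0);print(np.linalg.svd(c,full_matrices=False)[1:])
i=viewer.camera_info('top');print(R.from_euler('xyz',i['orientation'],degrees=True).as_matrix())
p=cv2.imread('pics/top0.png')[180:285,180:340];cv2.imwrite('pics/c1.png',cv2.resize(p,None,fx=5,fy=5,interpolation=cv2.INTER_CUBIC))
E
```

```text
grip [0.5197 0.0712 0.1524]
gripL [0.5192 0.0963 0.1492]
gripR [0.5169 0.0446 0.155 ]
lip [0.4221 0.0789 0.0761]
mugL [ 0.5076 -0.1276  0.0214]
mugfloor [ 0.4947 -0.1671  0.0117]
tin [0.5431 0.2735 0.1056]
corn [ 0.4654 -0.0138  0.0449]
corn2 [0.4542 0.1529 0.0445]
table [0.2977 0.0116 0.0023]
lemon [ 0.7202 -0.0568  0.0583]
255 [0.5228 0.0719 0.1514]
(array([0.4991, 0.0696]), array([[ 0.0348,  0.9994],
       [ 0.9994, -0.0348]]))
[[-0.372  -0.8857  0.2778]
 [-0.9282  0.3535 -0.1161]
 [ 0.0046 -0.301  -0.9536]]
```

View pics/c1.png

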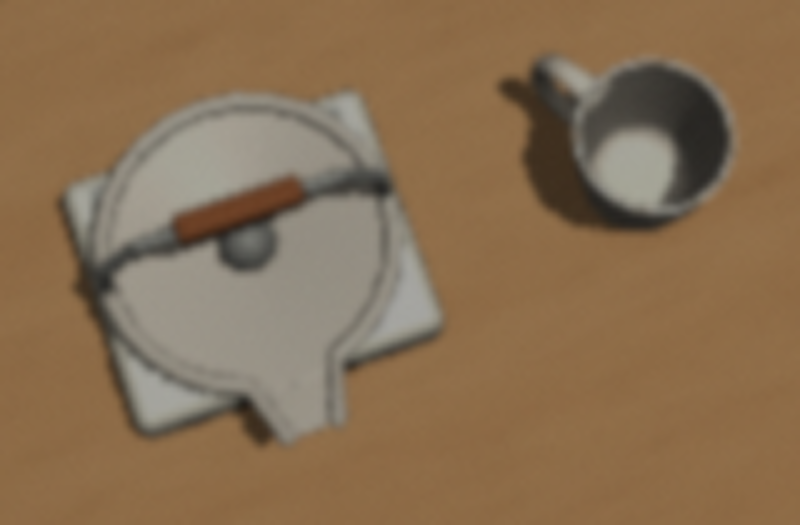

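The crop shows the grip from (176,228) to (302,190), the lip end centred at (314,433), the mug rim centred at (655,137), and housing corners at about (440,335), (140,435) and (65,190).

```bash
cat >> h.py <<'E'
def ray(n,u,v,z):
    i=viewer.camera_info(n);K=np.array(i['camera_matrix']);M=R.from_euler('xyz',i['orientation'],degrees=True).as_matrix()
    r=M@np.linalg.solve(K,[u,v,1]);e=np.array(i['eye']);return (e+r*(z-e[2])/r[2])[:2]
E
python3 - <<'E'
from h import *
np.set_printoptions(precision=4,suppress=True)
f=lambda x,y,z:ray('top',180+x/5-.4,180+y/5-.4,z)
a,b=f(176,228,.150),f(302,190,.150);print('grip',a,b,(a+b)/2,a-b,np.linalg.norm(a-b))
l=f(314,433,.076);print('lip',l);m=f(655,137,.095);print('mug',m)
c=[f(440,335,.045),f(140,435,.045),f(65,190,.045)];print(c,(c[0]+c[2])/2)
ed=c[1]-c[0];print('edge yaw',np.degrees(np.arctan2(-ed[0],ed[1])),np.linalg.norm(ed))
rc=f(245,240,.08);print('rim',rc)
E
```

```text
grip [0.525  0.1056] [0.5198 0.0382] [0.5224 0.0719] [0.0052 0.0674] 0.06759967000743425
lip [0.4118 0.076 ]
mug [ 0.4904 -0.1544]
[array([ 0.4413, -0.0089]), array([0.4509, 0.1639]), array([0.5964, 0.1563])] [0.5189 0.0737]
edge yaw -3.166884910234903 0.17299400359779948
rim [0.5231 0.0732]
```

Call:
step_arm(
  moves=[
    [[1.6,-2.85,0.1,-0.066,8.7],[1.6,-2.85,0.1,-0.066,8.7],[1.6,-2.85,0.1,-0.066,8.7],[1.6,-2.85,0.1,-0.066,8.7],[1.6,-2.85,0.1,-0.066,8.7],[1.6,-2.85,0.1,-0.066,8.7],[1.6,-2.85,0.1,-0.066,8.7],[1.6,-2.85,0.1,-0.066,8.7],[1.6,-2.85,0.1,-0.066,8.7],[1.6,-2.85,0.1,-0.066,8.7]],
  ],
)

```text
clock: 1.1
tool_pos: [0.3629, 0.3574, 0.2005]
orientation: [180.0, -0.0, -55.4]
force: [0.3, 0.3, 0.4]
opening: 0.0868
gripper_force: 0.0
```

Call:
step_arm(
  moves=[
    [[1.6,-2.85,0,-0.066,8.7],[1.6,-2.85,0,-0.066,8.7],[1.6,-2.85,0,-0.066,8.7],[1.6,-2.85,0,-0.066,8.7],[1.6,-2.85,0,-0.066,8.7],[1.6,-2.85,0,-0.066,8.7],[1.6,-2.85,0,-0.066,8.7],[1.6,-2.85,0,-0.066,8.7],[1.6,-2.85,0,-0.066,8.7],[1.6,-2.85,0,-0.066,8.7]],
  ],
)

```text
clock: 2.1
tool_pos: [0.5228, 0.0725, 0.2004]
orientation: [180.0, -0.0, -93.2]
force: [0.8, 0.5, -0.4]
opening: 0.0868
gripper_force: 0.0
```

Call:
step_arm(
  moves=[
    [[0,0,0,0,8.7],[0,0,0,0,8.7],[0,0,0,0,8.7]],
  ],
)

```text
clock: 2.4
tool_pos: [0.5222, 0.0742, 0.2005]
orientation: [180.0, 0.0, -93.1]
force: [-0.7, 1.2, 0.8]
opening: 0.0869
gripper_force: 0.0
```

```bash
python3 - <<'E'
from h import *
o=ctrl.get_obs();print(o['clock'],o['joint_pos'],o['tool_pos'],o['orientation'],o['force'])
p,d=snap('side','side1');q=cv2.resize(p[150:300,150:350],None,fx=3,fy=3,interpolation=cv2.INTER_CUBIC)
t,_=snap('top','top1');r=cv2.resize(t[180:285,180:340],None,fx=3.75,fy=3.75,interpolation=cv2.INTER_CUBIC)[:, :600]
w=np.zeros((max(450,r.shape[0]),1200,3),np.uint8);cv2.imwrite('pics/c2.png',q)
E
```

```text
2.4 [ 2.93998322e+01  6.23157457e+00 -1.69332968e+01 -1.51791344e-02
 -6.68513688e+01 -3.24491943e+01] [0.52220982 0.07421159 0.20048746] [ 1.79978807e+02  3.06240918e-03 -9.30553318e+01] [-0.69734579  1.1995081   0.79333335]
```

View pics/c2.png

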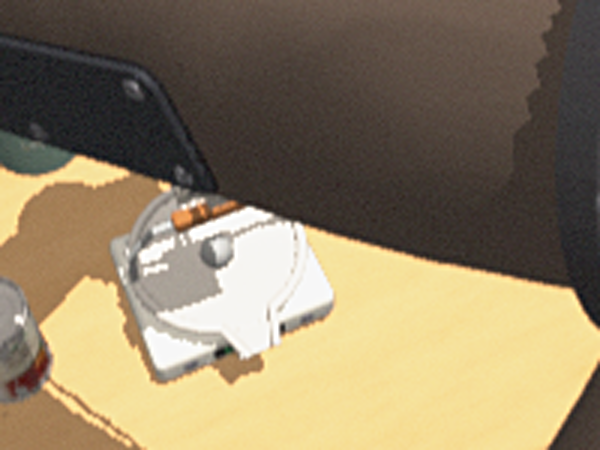

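The arm hides the grip here, but the pan, ball and lip (about (255,350)) look undisturbed. Next I lower and close.

Call:
step_arm(
  moves=[
    [[-0.1,-0.2,-1,0,8.7],[0,0,-1,0,8.7],[0,0,-1,0,8.7],[0,0,-1,0,8.7],[0,0,-1,0,8.7],[0,0,-1,0,8.7],[0,0,-0.8,0,8.7],[0,0,-0.5,0,8.7],[0,0,0,0,8.7],[0,0,0,0,8.7]],
  ],
)

```text
clock: 3.5
tool_pos: [0.5218, 0.0719, 0.1279]
orientation: [-180.0, -0.0, -93.1]
force: [0.2, 0.3, -0.0]
opening: 0.0868
gripper_force: 0.0
```

Call:
step_arm(
  moves=[
    [[0,0,0,0,5],[0,0,0,0,4],[0,0,0,0,3.5],[0,0,0,0,3],[0,0,0,0,2.8],[0,0,0,0,2.6],[0,0,0,0,2.4],[0,0,0,0,2.3],[0,0,0,0,2.2],[0,0,0,0,2.1]],
  ],
)

```text
clock: 4.5
tool_pos: [0.5216, 0.0719, 0.1276]
orientation: [180.0, 0.0, -93.1]
force: [-0.2, -0.5, 1.1]
opening: 0.0217
gripper_force: 0.0
```

Call:
step_arm(
  moves=[
    [[0,0,0,0,1.9],[0,0,0,0,1.8],[0,0,0,0,1.7],[0,0,0,0,1.6],[0,0,0,0,1.5],[0,0,0,0,1.2],[0,0,0,0,0.5],[0,0,0,0,0.5],[0,0,0,0,0.5],[0,0,0,0,0.5]],
  ],
)

```text
clock: 5.5
tool_pos: [0.5216, 0.0719, 0.1276]
orientation: [180.0, -0.0, -93.1]
force: [0.3, 0.4, 0.4]
opening: 0.0053
gripper_force: 0.0
```

```bash
python3 - <<'E'
from h import *
o=ctrl.get_obs();print(o['clock'],o['tool_pos'],o['orientation'],o['force'],o['moment'],o['opening'],o['gripper_force'])
p,d=snap('side','side2');q=cv2.resize(p[170:300,150:330],None,fx=4,fy=4,interpolation=cv2.INTER_CUBIC);cv2.imwrite('pics/c3.png',q)
E
```

```text
5.5 [0.52157423 0.07185047 0.12764962] [ 1.79998903e+02 -9.12677737e-04 -9.30949474e+01] [0.33834351 0.41331161 0.38095333] [ 0.11963408 -0.04098366  0.01000287] 0.005300893641905049 0.0
```

View pics/c3.png

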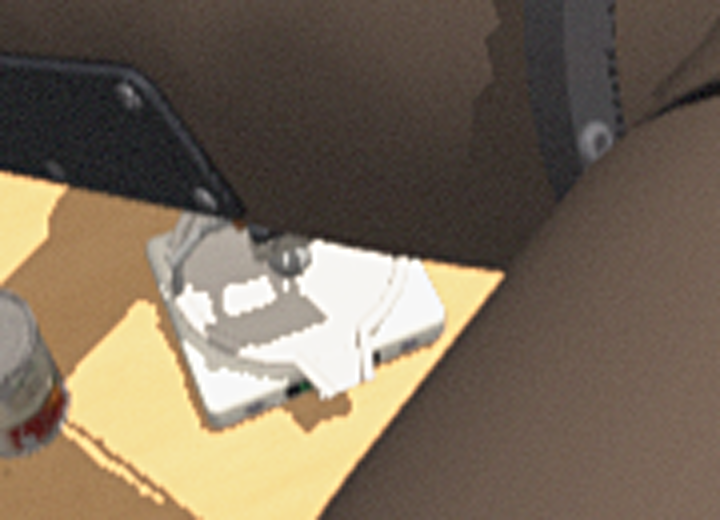

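The fingers shut to 5 mm with no force, so the bar is not between them. The crop shows the finger tips at about (265,240), just behind the ball (290,258). I'll check where the fingers and bar are in the depth data.

```bash
python3 - <<'E'
from h import *
np.set_printoptions(precision=4,suppress=True)
t,dt=snap('top','top2')
for n,d in(('side',np.load('side2.npy')),('side',np.load('side0.npy')),('top',dt),('top',np.load('top0.npy'))):
    W=world(n,d);p=W.reshape(-1,3);p=p[d.ravel()>0]
    for lo,hi in((.005,.04),(.12,.135),(.135,.16)):
        q=p[(abs(p[:,0]-.52)<.15)&(abs(p[:,1]-.072)<.14)&(p[:,2]>lo)&(p[:,2]<hi)]
        if len(q):print(n,lo,hi,len(q),q.min(0),q.max(0),np.median(q,0))
s=np.load('side2.npy');W=world('side',s)
for u,v in((216,230),(214,228),(220,231),(223,235),(210,226),(212,226)):print(u,v,W[v,u])
print(world('side',np.load('side0.npy'))[219,220])
a=cv2.resize(cv2.imread('pics/side2.png')[205:255,180:250],None,fx=10,fy=10,interpolation=cv2.INTER_CUBIC)
cv2.imwrite('pics/c4.png',a)
b=cv2.resize(t,(640,480));cv2.imwrite('pics/t2.png',b)
E
```

```text
side 0.005 0.04 289 [ 0.3726 -0.0609  0.005 ] [0.6646 0.2109 0.0399] [0.4487 0.1233 0.0248]
side 0.12 0.135 15 [0.5199 0.1364 0.1203] [0.5271 0.1506 0.134 ] [0.5228 0.145  0.1286]
side 0.135 0.16 48 [0.5152 0.0979 0.1351] [0.5265 0.1401 0.1531] [0.5216 0.1215 0.1476]
side 0.005 0.04 383 [ 0.3715 -0.0676  0.005 ] [0.6688 0.2117 0.0399] [0.4495 0.0791 0.0135]
side 0.12 0.135 30 [ 0.5155 -0.0105  0.1206] [0.5261 0.1506 0.1349] [0.5206 0.1379 0.1285]
side 0.135 0.16 274 [0.5125 0.0032 0.1358] [0.5298 0.1389 0.1599] [0.5191 0.0724 0.1523]
top 0.005 0.04 331 [ 0.3701 -0.068   0.005 ] [0.6692 0.2111 0.0399] [0.452  0.0133 0.0067]
top 0.12 0.135 22 [ 0.5181 -0.0069  0.1208] [0.5282 0.1511 0.1347] [0.5232 0.0025 0.1277]
top 0.135 0.16 64 [0.5176 0.0036 0.1351] [0.5299 0.1442 0.1538] [0.5238 0.1159 0.1464]
top 0.005 0.04 515 [ 0.3706 -0.0667  0.005 ] [0.67   0.2116 0.04  ] [0.4844 0.0884 0.0062]
top 0.12 0.135 26 [ 0.5174 -0.0069  0.1216] [0.5295 0.1522 0.1344] [0.523  0.0044 0.1282]
top 0.135 0.16 266 [0.5145 0.0047 0.1355] [0.5329 0.1426 0.1592] [0.523  0.0739 0.152 ]
216 230 [0.4291 0.1074 0.2605]
214 228 [0.4278 0.1113 0.2737]
220 231 [0.4347 0.0973 0.24  ]
223 235 [0.5092 0.0713 0.0862]
210 226 [0.5155 0.1005 0.1456]
212 226 [0.435  0.1132 0.2729]
[0.5181 0.0702 0.1549]
```

View pics/c4.png

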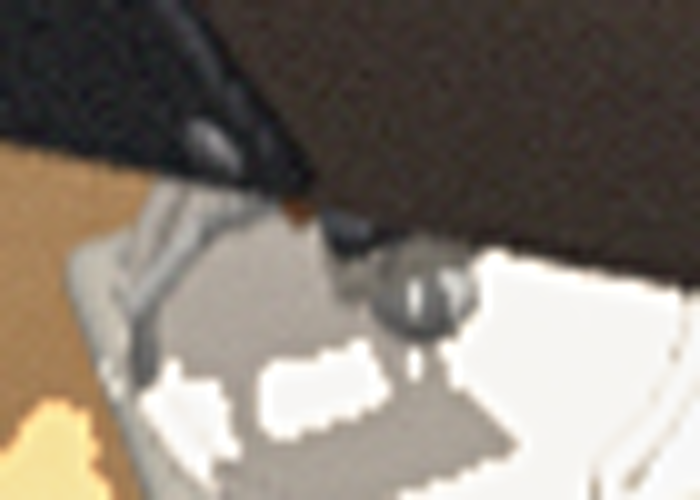

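The orange bar end shows at (295,207) in this crop. The dark patch beside it has depth matching the gripper body, so the fingers are hidden. I'll try the top view.

```bash
python3 - <<'E'
from h import *
p=cv2.imread('pics/top2.png')[170:300,150:330];cv2.imwrite('pics/c5.png',cv2.resize(p,None,fx=4,fy=4,interpolation=cv2.INTER_CUBIC))
d=np.load('top2.npy');W=world('top',d)
print(ctrl.get_obs()['opening'],ctrl.get_obs()['gripper_force'])
q=W.reshape(-1,3)[(d>0).ravel()]
for lo in np.arange(.15,.24,.01):
    s=q[(q[:,2]>lo)&(q[:,2]<lo+.01)&(abs(q[:,0]-.52)<.13)&(abs(q[:,1]-.07)<.12)]
    if len(s):print(round(lo,2),len(s),s.min(0),s.max(0))
E
```

```text
0.005021002384196682 0.0
0.15 14 [0.5188423  0.0155802  0.15027634] [0.52844457 0.12816819 0.15379545]
0.22 5 [0.48696387 0.0601617  0.22469887] [0.48849805 0.08289618 0.22951404]
0.23 17 [0.48644164 0.05741599 0.23032332] [0.48942656 0.11205027 0.23978054]
```

View pics/c5.png

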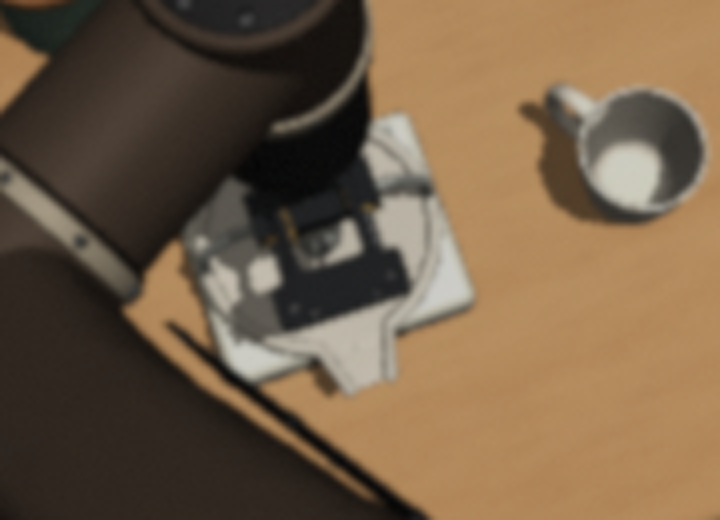

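The top crop shows the gripper with dark blocks at (345,290) and (310,205). The pan and ball (~(320,245)) are visible between them. I'll get the heights.

```bash
python3 - <<'E'
from h import *
np.set_printoptions(precision=3,suppress=True)
W=world('top',np.load('top2.npy'))
for cx0,cy0 in((345,310),(340,290),(335,270),(330,255),(325,245),(320,240),(315,235),(310,225),(307,215),(303,205),(300,190),(280,270),(370,250),(365,235),(290,235),(275,220),(365,205)):
    print(cx0,cy0,W[170+cy0//4,150+cx0//4])
p=cv2.imread('pics/top2.png')[205:255,200:265];p=np.clip(p.astype(float)*1.6+20,0,255).astype(np.uint8)
cv2.imwrite('pics/c6.png',cv2.resize(p,None,fx=11,fy=11,interpolation=cv2.INTER_CUBIC))
E
```

```text
345 310 [0.427 0.078 0.273]
340 290 [0.439 0.076 0.274]
335 270 [0.451 0.076 0.273]
330 255 [0.51  0.069 0.063]
325 245 [0.51  0.071 0.086]
320 240 [0.514 0.072 0.087]
315 235 [0.52  0.075 0.092]
310 225 [0.487 0.079 0.247]
307 215 [0.493 0.079 0.253]
303 205 [0.499 0.08  0.252]
300 190 [0.478 0.079 0.361]
280 270 [0.468 0.104 0.248]
370 250 [0.455 0.053 0.273]
365 235 [0.465 0.052 0.268]
290 235 [0.483 0.092 0.262]
275 220 [0.491 0.098 0.271]
365 205 [0.485 0.045 0.25 ]
```

View pics/c6.png

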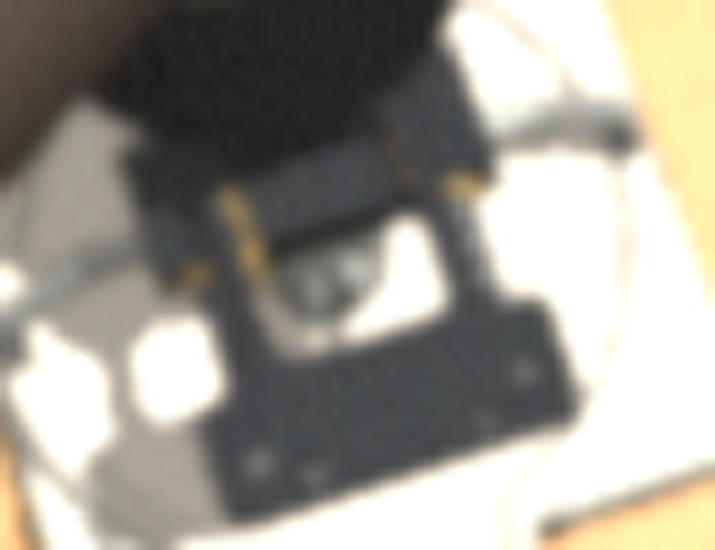

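```bash
python3 - <<'E'
from h import *
np.set_printoptions(precision=3,suppress=True,linewidth=200)
def proj(n,P):
    i=viewer.camera_info(n);M=R.from_euler('xyz',i['orientation'],degrees=True).as_matrix()
    c=np.array(i['camera_matrix'])@(M.T@(np.array(P)-i['eye']));return c[:2]/c[2]
for z in(.1276,.147,.166,.19):print(z,proj('side',[.5216,.0719,z]),proj('top',[.5216,.0719,z]))
W=world('side',np.load('side2.npy'))
for v in range(224,240):print(v,W[v,206:232:2,2])
print(W[230:238,212:218,0])
E
```

```text
0.1276 [219.791 223.72 ] [228.101 223.746]
0.147 [219.161 219.836] [227.615 221.945]
0.166 [218.523 215.907] [227.125 220.126]
0.19 [217.688 210.756] [226.483 217.747]
224 [0.666 0.668 0.667 0.655 0.662 0.667 0.669 0.674 0.676 0.681 0.684 0.687 0.689]
225 [0.149 0.151 0.149 0.646 0.655 0.659 0.665 0.67  0.673 0.675 0.678 0.684 0.687]
226 [0.147 0.142 0.146 0.273 0.273 0.653 0.66  0.665 0.668 0.67  0.673 0.679 0.68 ]
227 [0.067 0.068 0.068 0.272 0.273 0.274 0.276 0.657 0.662 0.666 0.668 0.672 0.677]
228 [0.072 0.07  0.066 0.265 0.274 0.27  0.269 0.264 0.259 0.66  0.664 0.668 0.669]
229 [0.068 0.067 0.065 0.254 0.269 0.27  0.266 0.259 0.257 0.243 0.239 0.662 0.664]
230 [0.068 0.064 0.066 0.244 0.262 0.26  0.257 0.245 0.242 0.236 0.235 0.232 0.064]
231 [0.066 0.065 0.067 0.065 0.26  0.255 0.243 0.24  0.234 0.233 0.083 0.061 0.064]
232 [0.068 0.066 0.067 0.949 0.256 0.242 0.236 0.237 0.233 0.088 0.085 0.061 0.065]
233 [0.069 0.065 0.064 0.067 0.241 0.239 0.085 0.089 0.089 0.089 0.084 0.061 0.066]
234 [0.067 0.064 0.066 0.063 0.235 0.233 0.087 0.089 0.089 0.087 0.083 0.064 0.064]
235 [0.068 0.067 0.065 0.064 0.063 0.063 0.082 0.084 0.088 0.084 0.08  0.062 0.063]
236 [0.064 0.069 0.066 0.063 0.063 0.059 0.081 0.083 0.084 0.085 0.078 0.064 0.064]
237 [0.064 0.066 0.065 0.063 0.066 0.063 0.071 0.076 0.081 0.08  0.063 0.063 0.063]
238 [0.067 0.065 0.067 0.067 0.066 0.063 0.066 0.074 0.074 0.072 0.063 0.063 0.065]
239 [0.069 0.067 0.068 0.067 0.063 0.06  0.062 0.062 0.062 0.061 0.062 0.063 0.061]
[[0.443 0.43  0.43  0.427 0.429 0.431]
 [0.547 0.432 0.429 0.429 0.43  0.436]
 [0.02  0.436 0.429 0.436 0.435 0.436]
 [0.54  0.436 0.435 0.437 0.434 0.434]
 [0.539 0.537 0.436 0.434 0.436 0.435]
 [0.536 0.536 0.534 0.531 0.531 0.519]
 [0.533 0.531 0.531 0.53  0.53  0.521]
 [0.53  0.529 0.526 0.526 0.525 0.524]]
```

The plate's underside is at z≈0.233. The fingertips therefore probably ride higher than reported, above the bar top. I'll probe down gently with the fingers shut.

Call:
step_arm(
  moves=[
    [[0,0,-0.1,0,0.5],[0,0,-0.1,0,0.5],[0,0,-0.1,0,0.5],[0,0,-0.1,0,0.5],[0,0,-0.1,0,0.5],[0,0,0,0,0.5]],
  ],
)

```text
clock: 6.2
tool_pos: [0.5215, 0.0718, 0.1225]
orientation: [180.0, -0.0, -93.1]
force: [-0.1, -0.5, -0.1]
opening: 0.0053
gripper_force: 0.0
```

Call:
step_arm(
  moves=[
    [[0,0,-0.1,0,0.5],[0,0,-0.1,0,0.5],[0,0,-0.1,0,0.5],[0,0,-0.1,0,0.5],[0,0,0,0,0.5]],
  ],
)

```text
clock: 6.7
tool_pos: [0.5215, 0.0718, 0.1185]
orientation: [180.0, -0.0, -93.1]
force: [-0.2, -0.6, -0.7]
opening: 0.0052
gripper_force: 0.0
```

Call:
step_arm(
  moves=[
    [[0,0,-0.1,0,0.5],[0,0,-0.1,0,0.5],[0,0,-0.1,0,0.5],[0,0,0,0,0.5]],
  ],
)

```text
clock: 7.1
tool_pos: [0.5225, 0.0719, 0.1185]
orientation: [-179.8, 0.0, -93.0]
force: [-7.9, 0.2, 21.3]
opening: 0.005
gripper_force: 10.9
```

Call:
step_arm(
  moves=[
    [[0,0,-0.1,0,0.5],[0,0,-0.1,0,0.5],[0,0,0,0,0.5]],
  ],
)

```text
clock: 7.4
tool_pos: [0.5234, 0.0718, 0.1186]
orientation: [-179.7, 0.0, -93.0]
force: [-12.8, -1.0, 35.6]
opening: 0.0047
gripper_force: 18.1
```

Contact came at a reported 0.1185, so the true tips are about 35 mm higher than reported. I'll back off, open and go down to a reported z of about 0.091.

Call:
step_arm(
  moves=[
    [[0,0,0.3,0,0.5],[0,0,0.5,0,0.5],[0,0,0.8,0,2],[0,0,0.9,0,4],[0,0,0,0,6],[0,0,0,0,6],[0,0,0,0,6],[0,0,0,0,6],[0,0,0,0,6],[0,0,0,0,6]],
  ],
)

```text
clock: 8.4
tool_pos: [0.5215, 0.0719, 0.1385]
orientation: [180.0, -0.0, -93.1]
force: [-0.4, -0.2, -0.2]
opening: 0.0589
gripper_force: 0.0
```

Call:
step_arm(
  moves=[
    [[0,0,-0.6,0,6],[0,0,-0.6,0,6],[0,0,-0.6,0,6],[0,0,-0.6,0,6],[0,0,-0.3,0,6],[0,0,0,0,6]],
  ],
)

```text
clock: 9.0
tool_pos: [0.5212, 0.0717, 0.111]
orientation: [179.9, -0.0, -93.1]
force: [-0.3, 0.1, -0.4]
opening: 0.0598
gripper_force: 0.0
```

No contact at 0.111, so the fingers straddle the bar. Continuing down and closing gently.

Call:
step_arm(
  moves=[
    [[0,0,-0.5,0,6],[0,0,-0.5,0,6],[0,0,-0.5,0,6],[0,0,-0.5,0,6],[0,0,0,0,6],[0,0,0,0,4],[0,0,0,0,3],[0,0,0,0,2.6],[0,0,0,0,2.4],[0,0,0,0,2.2]],
  ],
)

```text
clock: 10.0
tool_pos: [0.5216, 0.0719, 0.0918]
orientation: [-180.0, 0.0, -93.1]
force: [-0.0, -0.2, 0.0]
opening: 0.026
gripper_force: 0.0
```

Call:
step_arm(
  moves=[
    [[0,0,0,0,2.1],[0,0,0,0,2.0],[0,0,0,0,1.9],[0,0,0,0,1.8],[0,0,0,0,1.7],[0,0,0,0,1.6],[0,0,0,0,1.5]],
  ],
)

```text
clock: 10.7
tool_pos: [0.5217, 0.0718, 0.0917]
orientation: [-180.0, -0.0, -93.1]
force: [0.5, -1.0, -0.3]
opening: 0.0156
gripper_force: 29.9
```

Call:
step_arm(
  moves=[
    [[0,0,0,0,1.0],[0,0,0,0,1.0],[0,0,0.1,0,1.0],[0,0,0.2,0,1.0],[0,0,0.3,0,1.0],[0,0,0.4,0,1.0],[0,0,0.4,0,1.0],[0,0,0.3,0,1.0],[0,0,0.2,0,1.0],[0,0,0.1,0,1.0]],
  ],
)

```text
clock: 11.7
tool_pos: [0.5216, 0.0719, 0.112]
orientation: [-180.0, 0.0, -93.1]
force: [0.2, -0.3, -4.7]
opening: 0.0157
gripper_force: 29.9
```

```bash
python3 - <<'E'
from h import *
o=ctrl.get_obs();print(o['clock'],o['tool_pos'],o['orientation'],o['force'],o['moment'],o['opening'],o['gripper_force'])
E
```

```text
11.7 [0.52163878 0.07190856 0.11196169] [-1.79983490e+02  1.00706318e-02 -9.30915544e+01] [ 0.22912523 -0.2832421  -4.74791928] [ 0.10058589 -0.03925257  0.01549566] 0.015716065786564915 29.880338609218597
```

Call:
step_arm(
  moves=[
    [[0,0,0.2,0,1.0],[0,0,0.5,0,1.0],[0,0,0.8,0,1.0],[0,0,1.0,0,1.0],[0,0,1.0,0,1.0],[0,0,1.0,0,1.0],[0,0,1.0,0,1.0],[0,0,0.8,0,1.0],[0,0,0.5,0,1.0],[0,0,0.2,0,1.0]],
  ],
)

```text
clock: 12.7
tool_pos: [0.5218, 0.072, 0.1823]
orientation: [-180.0, 0.0, -93.1]
force: [0.3, 1.6, -5.2]
opening: 0.0157
gripper_force: 29.9
```

```bash
python3 - <<'E'
from h import *
o=ctrl.get_obs();print(o['clock'],o['tool_pos'],o['orientation'],o['force'],o['opening'])
p,d=snap('top','top3');a=p[170:300,150:330];b,e=snap('side','side3');b=b[150:280,150:330]
cv2.imwrite('pics/c7.png',cv2.resize(np.hstack([a,b]),None,fx=2.2,fy=2.2*1.5,interpolation=cv2.INTER_CUBIC) if 0 else cv2.resize(np.vstack([a,b]),None,fx=2.3,fy=2.3,interpolation=cv2.INTER_CUBIC))
E
```

```text
12.7 [0.5217528  0.07196867 0.18229959] [-1.79961795e+02  2.54443709e-02 -9.30940217e+01] [ 0.29146449  1.6008972  -5.23338959] 0.01572681592459085
```

View pics/c7.png

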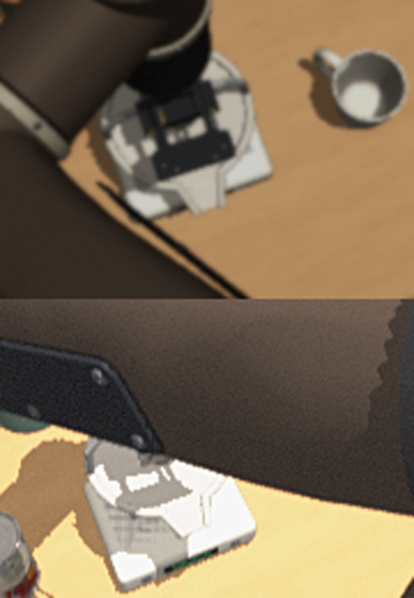

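The pan is lifted clear and level, with the lip still facing the robot. The mug is untouched at about (368,88) in the upper crop. Now I turn it +86° (lip from -x to -y).

Call:
step_arm(
  moves=[
    [[0,0,0,0.02,1.0],[0,0,0,0.04,1.0],[0,0,0,0.06,1.0],[0,0,0,0.08,1.0],[0,0,0,0.08,1.0],[0,0,0,0.08,1.0],[0,0,0,0.08,1.0],[0,0,0,0.08,1.0],[0,0,0,0.08,1.0],[0,0,0,0.08,1.0]],
  ],
)

```text
clock: 13.8
tool_pos: [0.5213, 0.0717, 0.1811]
orientation: [179.9, 0.0, -53.9]
force: [-0.4, 0.4, -5.0]
opening: 0.0161
gripper_force: 29.9
```

Call:
step_arm(
  moves=[
    [[0,0,0,0.08,1.0],[0,0,0,0.08,1.0],[0,0,0,0.08,1.0],[0,0,0,0.08,1.0],[0,0,0,0.08,1.0],[0,0,0,0.08,1.0],[0,0,0,0.08,1.0],[0,0,0,0.08,1.0]],
  ],
)

```text
clock: 14.6
tool_pos: [0.5213, 0.0717, 0.1811]
orientation: [180.0, 0.0, -17.2]
force: [0.3, -0.2, -4.6]
opening: 0.0157
gripper_force: 29.9
```

Call:
step_arm(
  moves=[
    [[0,0,0,0.07,1.0],[0,0,0,0.05,1.0],[0,0,0,0.03,1.0],[0,0,0,0.02,1.0],[0,0,0,0.01,1.0],[0,0,0,0,1.0],[0,0,0,0,1.0],[0,0,0,0,1.0],[0,0,0,0,1.0],[0,0,0,0,1.0]],
  ],
)

```text
clock: 15.6
tool_pos: [0.5216, 0.0719, 0.1817]
orientation: [180.0, -0.0, -7.2]
force: [-0.4, 0.4, -4.9]
opening: 0.0152
gripper_force: 29.9
```

```bash
python3 - <<'E'
from h import *
o=ctrl.get_obs();print(o['clock'],o['tool_pos'],o['orientation'],o['force'],o['opening'],o['gripper_force'],o['qvel'].round(2))
p,d=snap('top','top4');cv2.imwrite('pics/c8.png',cv2.resize(p[175:285,180:340],None,fx=5,fy=5,interpolation=cv2.INTER_CUBIC))
W=world('top',d);q=W.reshape(-1,3);q=q[(d>0).ravel()&(abs(q[:,0]-.52)<.16)&(abs(q[:,1]-.03)<.15)&(q[:,2]>.14)&(q[:,2]<.19)]
r=np.hypot(q[:,0]-.5217,q[:,1]-.072);s=q[r>.092];print(len(s),s.mean(0),s.min(0),s.max(0))
t=s.mean(0)[:2]-[.5217,.072];print('lip dir',np.degrees(np.arctan2(t[1],t[0])),'mug dir',np.degrees(np.arctan2(-.1544-.072,.4904-.5217)))
k=q[(r>.08)&(r<.09)];A=np.c_[k[:,:2]-[.5217,.072],np.ones(len(k))];print('rim plane',np.linalg.lstsq(A,k[:,2],rcond=None)[0],len(k))
E
```

```text
15.6 [0.5215873  0.07185961 0.18167195] [ 1.79999965e+02 -1.97108119e-03 -7.15698306e+00] [-0.37155568  0.44138721 -4.88444579] 0.015221984229238431 29.8804172873497 [ 0.05  0.09  0.07 -0.02  0.06 -0.06]
55 [ 0.49966079 -0.02843115  0.16990757] [ 0.48844233 -0.04224064  0.1613959 ] [ 0.52646026 -0.01587098  0.17899301]
lip dir -102.37713663210718 mug dir -97.87129637321434
rim plane [-0.00957262  0.01913859  0.16949823] 219
```

View pics/c8.png

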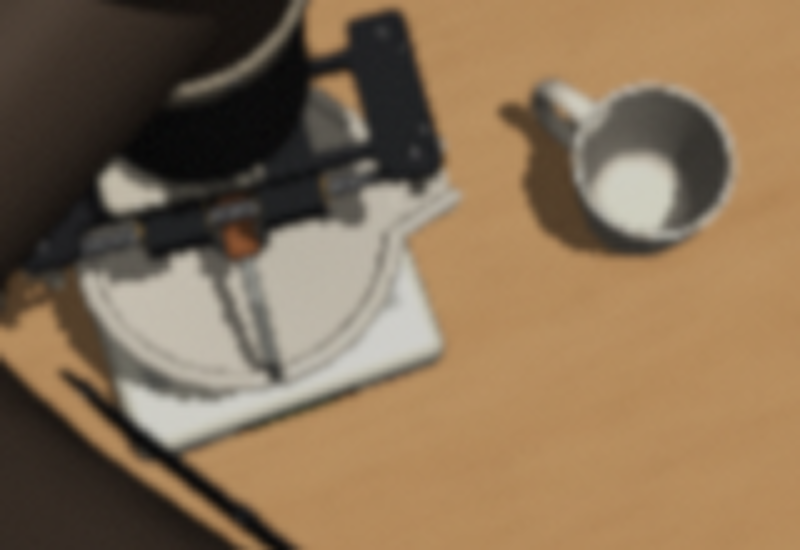

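The pan is turned, with its lip towards the mug at about (455,195). The front half of the dish is clear, so the ball must be under the grip or behind. I've used all my views, so I'll check the ball and yaw numerically from depth.

```bash
python3 - <<'E'
from h import *
from scipy.optimize import least_squares
np.set_printoptions(precision=4,suppress=True)
C=np.array([.5217,.072])
h=ray('top',180+271/5-.4,175+373/5-.4,.168)-C;print('hoop foot',h,np.hypot(*h),'lip dir from hoop',np.degrees(np.arctan2(h[1],h[0]))+90)
snap('side','side4')
for n in('side','top'):
    for f in('3','4'):
        d=np.load(n+f+'.npy')
        q=world(n,d).reshape(-1,3)[(d>0).ravel()];r=np.hypot(*(q[:,:2]-C).T)
        # height above the 10-degree cone surface of the lifted pan
        hh=q[:,2]-(.148+np.tan(np.radians(10))*r)
        m=(r<.07)&(hh>.006)&(q[:,2]<.19);s=q[m];print(n,f,'surface pts',((r<.07)&(abs(hh)<.005)).sum(),'raised',len(s))
        if len(s)>5:
            print(s.min(0),s.max(0),s.mean(0))
            fit=least_squares(lambda c:np.linalg.norm(s-c,axis=1)-.016,[*C,.164],loss='soft_l1',f_scale=.002);print('ball',fit.x,fit.x[:2]-C,np.median(abs(fit.fun)))
        # side 4: lip region
        k=q[(r>.09)&(q[:,2]>.155)&(q[:,2]<.18)&(r<.118)]
        if len(k):
            a=np.degrees(np.arctan2(k[:,1]-C[1],k[:,0]-C[0]));print(' lip az',len(k),np.percentile(a,[2,50,98]))
E
```

```text
hoop foot [-0.0767  0.0107] 0.07746458727076325 lip dir from hoop 262.0436794299428
side 3 surface pts 876 raised 15
[0.4777 0.065  0.1599] [0.5579 0.1242 0.1696] [0.5131 0.0829 0.1648]
ball [0.5194 0.0847 0.1674] [-0.0023  0.0127] 0.004854195618559966
 lip az 140 [-179.4233  166.1624  179.403 ]
side 4 surface pts 839 raised 32
[0.5039 0.069  0.1608] [0.5209 0.1221 0.1791] [0.5106 0.0795 0.1701]
ball [0.5212 0.0695 0.1663] [-0.0005 -0.0025] 0.000650956163153373
top 3 surface pts 702 raised 22
[0.4582 0.0028 0.1572] [0.5583 0.1334 0.1721] [0.5146 0.0541 0.1661]
ball [0.5124 0.0551 0.1661] [-0.0093 -0.0169] 0.019966212210227895
 lip az 139 [-179.3615  167.2459  179.4783]
top 4 surface pts 1062 raised 31
[0.4625 0.0099 0.1603] [0.5484 0.1361 0.1806] [0.5101 0.0749 0.1703]
ball [0.5053 0.0757 0.1717] [-0.0164  0.0037] 0.0038428387196072673
 lip az 60 [-110.2504 -103.3623  -89.2781]
```

```bash
python3 -c "
from plant import close_job
print(close_job())"
```

```text
the job is handed in; nothing more can be done
None
```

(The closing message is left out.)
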